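# Latch release check on a gearbox cover

## Task

Check the spring latch on the gearbox cover: with the fingers, push its orange tab steadily along its slot until it clicks over and stays; a sound latch clicks at no more than 12 newtons, so if it has not clicked once you are pressing that hard, let it spring back, and never put more than 16 newtons on the unit. Then hang the verdict on the unit's peg, lying flat on the deck: the green ring tag if the latch clicked, the red one if it was too stiff. Leave the other tag and everything else on the bench where it is.

Things in the scene. Friction and masses are not known exactly. Their poses are not given: they have to be found in the camera images.
- unit: gearbox cover with a spring latch on it, bolted to the bench at a place and yaw that vary: an aluminium block 145 (x) by 195 (y) mm with a flat top (the deck) 60 mm above the bench, on a 180 by 220 mm steel foot plate. Origin: centre of its underside, on the bench; z up; the latch is pushed towards its +x. Seen from the robot the latch is on the left half (y = +50 mm) and the tag peg on the right half (y = -60 mm).
- tab_face (a point): centre of the pushing face (facing the unit's -x) of the latch's orange thumb tab; moves with the tab. The tab is 14 mm thick (x), 26 mm wide (y) and stands up to 34 mm above the deck; this point is 18 mm above the deck. In front of the face (towards -x) 45 mm of bare deck is left for a fingertip. Steel keeper (24 mm tall) 56 mm behind the tab's rear face.
- latch (a joint): travel of the latch along the unit's +x, m: 0 at rest (unlatched), 0.018 at its hard stop (latched). The spring resists more and more over the first 6 mm, from a tenth of the release force up to the release force, then the force falls, the latch clicks over at about 13 mm and runs on to the stop by itself, where it stays. If let go before that it springs back to 0. The release force differs from unit to unit, about 4 to 24 N, and cannot be seen.
- peg_foot (a point): foot of the unit's upright steel tag peg, on the deck (60 mm above the bench); peg 12 mm in diameter, 36 mm tall, tapered at the top.
- tag_green: green plastic ring tag (pass), outside 44 mm, hole 24 mm, 20 mm tall, about 50 g, lying flat on the black mat (2 mm thick); origin: centre of its underside. Hung on the peg it lies flat on the deck around it.
- tag_red: red plastic ring tag (reject), same size and origin as the green one; the two swap places.
- gear_cluster: bystander: steel double gear, 78 mm across, 76 mm tall
- gear_shaft: bystander: steel shaft 240 mm long with three gears, lying
- bearing: bystander: plain steel bearing ring, 52 mm across, 15 mm tall, lying near the tags; not a tag
- ratchet: bystander: steel wrench, lying
- driver: bystander: screwdriver, lying
- oil: bystander: oil bottle, 60 mm across, 150 mm tall
- bolt_cup: bystander: blue cup, 80 mm across, 50 mm tall
There are look-alikes about, which are no part of the job. Several things look just like the tag_red: the one meant starts farthest to the robot's left. There is more than one size of the tag_green; the job needs the smaller.

How it is judged:
On the way, in this order (a step that is already met when the one before it is completed fails the run):
1. the latch has been tested: it is clicked over (past 14 mm), or the fingers press the unit with more than 9.5 N while the latch is pushed in by over 0.5 mm ((value of joint latch above 0.014 m or (contact force between unit and the fingers above 9.5 N and value of joint latch above 0.0005 m))), for 0.1 s.
2. a tag hangs on the peg, flat on the deck (((horizontal distance between tag_green and peg_foot below 0.009 m and z of tag_green in the frame of peg_foot between -0.005 and 0.005 m) or (horizontal distance between tag_red and peg_foot below 0.009 m and z of tag_red in the frame of peg_foot between -0.005 and 0.005 m))), for 0.1 s.
At the end, for the whole second after the job is handed in: Latch clicked over (past 14 mm) and green tag on the peg, or latch at rest (under 4 mm) and red tag on the peg. That tag is within 9 mm of the peg axis, its underside within 5 mm of the deck, at rest; the other tag within 40 mm of where it started (((value of joint latch above 0.014 m and horizontal distance between tag_green and peg_foot below 0.009 m and z of tag_green in the frame of peg_foot between -0.005 and 0.005 m and linear speed of tag_green below 0.02 m/s and distance of tag_red from where it was at the start of the episode below 0.04 m) or (value of joint latch below 0.004 m and horizontal distance between tag_red and peg_foot below 0.009 m and z of tag_red in the frame of peg_foot between -0.005 and 0.005 m and linear speed of tag_red below 0.02 m/s and distance of tag_green from where it was at the start of the episode below 0.04 m))); the robot touches nothing.
It fails at once if the robot presses on the unit or its latch with more than 16 N (contact force between unit and the fingers above 16 N or contact force between unit and the arm above 16 N).
It fails at once if a bystander is moved by more than 50 mm (distance of any of gear_cluster, gear_shaft, bearing, ratchet, driver, oil, bolt_cup from where it was at the start of the episode above 0.05 m).
It also fails if it takes over 67 s, if anything falls off the work surface, if the arm or the gripper's body presses on something with over 40 N, if the wrist force passes 120 N, or if a joint passes its speed limit or range.

## Robot

A 7-joint arm with a two-finger parallel gripper is mounted at the origin on the work surface. World frame = base frame: x ahead of the robot, y to its left, z up, the work surface at z = 0. Lengths are in m, angles in rad, forces in N, time in s.
With the tool pointing down it reaches from about 0.425 to 0.875 m from the base axis. Payload 9.9 kg.
Tool frame: the origin (TCP) lies midway between the tips of the shut fingers; the grasp point (between the pads) lies 19 mm behind it; z points along the fingers, y is the direction in which the jaws open and shut (so a half turn about z gives the same grasp; the last joint's range is limited). The gripper opens to 85 mm and grips with 20 to 120 N. Pads are 22 mm wide; open, the fingers measure 114 mm over their backs; the gripper's body (76 mm by 85 mm) begins 54 mm behind the grasp point. The pads swing forward as they close: fully open they stand 13 mm farther back than shut.
Start: joints at [-1.258, 0.576, 0.025, 1.437, -0.015, 1.129, -0.057], TCP at [0.261, 0.623, 0.231] pointing down, gripper open.
Joint ranges: [-2.76, 2.76], [-0.34, 2.15], [-1.52, 1.57], [0.19, 2.46], [-1.09, 4.23], [0.17, 1.99], [-2.82, 2.82]. Speed limits (rad/s): [2.22, 2.22, 3.01, 3.01, 3.14, 3.14, 3.14].

## Interface

Orientations are given as [roll, pitch, yaw] about the fixed x, y, z axes, in that order (R = Rz(yaw) Ry(pitch) Rx(roll)).
In Python, from rig import manip gives the robot as it stands. The module is installed in compiled form; this text tells all that it offers.
- The arm moves only by the tool jog_arm, never from a script. Its argument "motion" is a list that holds one entry, the list of rows, each a list of 6 numbers: the shift along the tool's x, y, z as a fraction of full scale, then the turn, a rotation vector about the tool's x, y, z as a fraction of full scale. In form: [[[x, y, z, ax, ay, az], ...]]. A call has 1 to 5 rows; each row is the pose to reach, as a shift and turn from the pose measured when the call began, along the tool's axes at that moment, turning the shorter way round; what a row does not reach only later rows make up. Full scale, the value 1, is 0.5 m for a shift and 2 pi rad for a turn. A row lasts 1/10 s, in which the tool goes at most 50 mm and 8.59 degrees, less where a joint would pass 70% of its speed; a pose out of reach is approached as far as the arm can. A call with a number of a shift or a turn outside -1 to 1 is refused whole. A call with a gripper value outside its range is refused whole. "jaw" is the opening, from 0 (shut) to 1 (fully open), set as the call begins (left out, the last holds). The fingers move at their own pace and stop on an object; the grip force is fixed at half the most. Time passes only in rows, so rows that repeat a pose let the fingers close. It gives the time, the measured TCP pose, the force and the opening at its end, in the units of the state.
- manip.read_state(): the state, without advancing time (a new reading comes with each control period).
- manip.snapshot(name): name is "scene" or "top" or "wrist"; returns the picture (384x512x3 uint8, blue, green, red); there is no depth.
- manip.camera_model(name): a dict with "vertical_fov" (degrees; the focal length in pixels is half the picture's height over the tangent of half this angle, whatever the lens; pixels are square), "cx", "cy" (the principal point, pixels), "k1" (the pictures are not rectified: a ray, as slopes to the right and down, at radius r is drawn at 1 + k1 r^2 times it, then the intrinsics apply), "camera_from_world" (4x4, takes a point from world to camera coordinates); the wrist camera has in their place "mount" (4x4, takes a point from camera to tool coordinates, whose origin is the TCP and whose axes are the flange's). Camera axes: x right, y up, looking along -z (the intrinsics and any distortion apply to the point x, -y, -z); pixel columns grow to the right and rows downward; lengths in m; the calibration is good to about 2 mm. A picture is of the moment at which its call begins: read the wrist's pose just before it. camera_model takes no time and is no camera call.
- manip.sign_off(): hands the job in, once; it reports no verdict.
The state is a dict: "time": time; "q": joint angles; "joint_velocities": joint speeds; "joint_torque": joint torques, N m; "tcp_pos": TCP position; "orientation": TCP orientation; "contact_force": force on the tool from outside, world axes, zero at the start; "ft_torque": the same for the moment, N m; "finger_gap": finger opening in m.
Only numpy, scipy, OpenCV 4.12 (cv2) and the standard library are available. Lean on these libraries where they do the work, as an engineer would, in place of code of your own. Each camera call takes 0.05 s, during which the arm holds its last target.

## Working session

There is one attempt and no reset: what is moved stays moved. The work goes in short steps, Python scripts to look and compute and a tool call to move; the robot and the scene stay as the last step left them, time stands still between calls to the robot, and variables do not carry over. Pictures are saved under pics/ and viewed, and the job is handed in when it is done.

Besides the shell and the picture viewer there is one more tool, called after "Call:" by a JSON object that holds its "name" and its "arguments". jog_arm: Moves the arm, as the interface text tells. Shift numbers are shares of 0.5 m and turn numbers shares of 2 pi rad, none past 1 either way. Its arguments: {"type":"object","properties":{"motion":{"type":"array","items":{"type":"array","items":{"type":"array","items":{"type":"number","minimum":-1,"maximum":1}}}},"jaw":{"type":"number"}},"required":["motion"]}

```bash
mkdir -p pics; ls; cat > h.py <<'E'
import numpy as np, cv2
from rig import manip
from scipy.spatial.transform import Rotation as R
def K(m): 
    f=192/np.tan(np.radians(m['vertical_fov'])/2); return f
def ray(m,u,v,T=None):
    """world origin, dir. T=tool pose 4x4 for wrist"""
    f=K(m); d=np.array([(u-m['cx'])/f,(v-m['cy'])/f]); s=d.copy()
    for _ in range(30): s=d/(1+m['k1']*(s@s))
    c=np.array([s[0],-s[1],-1.])
    W=np.linalg.inv(m['camera_from_world']) if 'camera_from_world' in m else T@np.array(m['mount'])
    return W[:3,3],W[:3,:3]@c
def onz(m,u,v,z,T=None):
    o,d=ray(m,u,v,T); return o+d*(z-o[2])/d[2]
def proj(m,p,T=None):
    C=np.array(m['camera_from_world']) if 'camera_from_world' in m else np.linalg.inv(T@np.array(m['mount']))
    c=C[:3,:3]@np.array(p)+C[:3,3]; s=np.array([c[0],-c[1]])/(-c[2]); s=s*(1+m['k1']*(s@s)); f=K(m)
    return s*f+[m['cx'],m['cy']]
def pose(st):
    T=np.eye(4);T[:3,:3]=R.from_euler('xyz',st['orientation']).as_matrix();T[:3,3]=st['tcp_pos'];return T
def delta(st,p,rpy=None):
    """row (fractions) to reach world TCP p and orientation"""
    T=pose(st); d=T[:3,:3].T@(np.array(p)-T[:3,3])/0.5
    r=np.zeros(3) if rpy is None else (R.from_matrix(T[:3,:3]).inv()*R.from_euler('xyz',rpy)).as_rotvec()/(2*np.pi)
    return np.round(np.r_[d,r],4)
E
python3 - <<'E'
from h import *
st=manip.read_state(); print(st)
for n in ['scene','top','wrist']:
    cv2.imwrite(f'pics/{n}0.png',manip.snapshot(n)); m=manip.camera_model(n); print(n,m)
E
```

```text
pics
{'time': 0.0, 'q': array([-1.25782723,  0.57652316,  0.02478858,  1.43789083, -0.01500629,
        1.1290015 , -0.05652026]), 'joint_velocities': array([ 0.00070571, -0.00111068,  0.00117435,  0.00087388, -0.00035558,
       -0.00258054,  0.0005515 ]), 'joint_torque': array([-2.84361216e-03, -7.65755439e+01,  2.24946432e+00, -2.85977340e+01,
        1.52136292e-02,  1.25380847e-02, -2.75604094e-05]), 'tcp_pos': array([0.26063747, 0.62216681, 0.23045348]), 'orientation': array([-3.13995376e+00,  4.94093965e-05,  2.74488153e+00]), 'contact_force': array([-0.43112863, -0.52438936,  0.34628995]), 'ft_torque': array([-0.03228125,  0.01561214,  0.01701947]), 'finger_gap': 0.0857171668749803}
scene {'vertical_fov': 55.921370203037434, 'cx': 255.2273192287, 'cy': 193.52324693264478, 'k1': -0.02568331038010558, 'camera_from_world': array([[ 0.59280952,  0.80532444, -0.00542396, -0.33493093],
       [-0.55547033,  0.41374676,  0.7212949 ,  0.21782742],
       [ 0.58312056, -0.42457763,  0.69260685, -1.33350526],
       [ 0.        ,  0.        ,  0.        ,  1.        ]])}
top {'vertical
[... 241 characters left out ...]
700166e-04,  1.50235355e-01,
        -5.53321410e-01],
       [-1.50234613e-01, -4.89506708e-03,  9.88638255e-01,
        -1.31335752e+00],
       [ 0.00000000e+00,  0.00000000e+00,  0.00000000e+00,
         1.00000000e+00]])}
wrist {'vertical_fov': 69.43399289159615, 'cx': 257.38806975669144, 'cy': 191.84882907900038, 'k1': -0.061017203493085856, 'mount': array([[-9.46541865e-04,  9.49027333e-01,  3.15192364e-01,
         8.28105027e-02],
       [ 9.99999485e-01,  7.82770219e-04,  6.46180137e-04,
         7.30796667e-04],
       [ 3.66519416e-04,  3.15192813e-01, -9.49027585e-01,
        -1.40879944e-01],
       [ 0.00000000e+00,  0.00000000e+00,  0.00000000e+00,
         1.00000000e+00]])}
```

View pics/scene0.png

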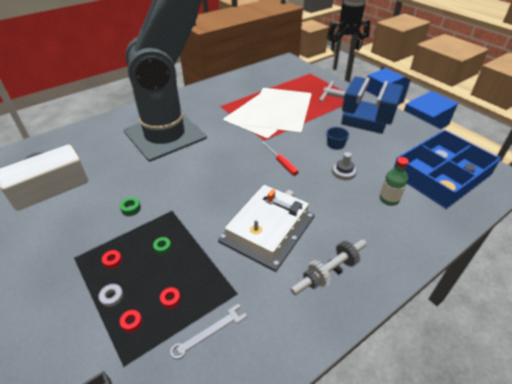

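View pics/top0.png

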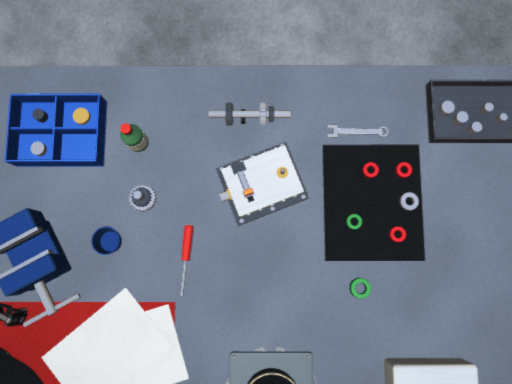

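View pics/wrist0.png

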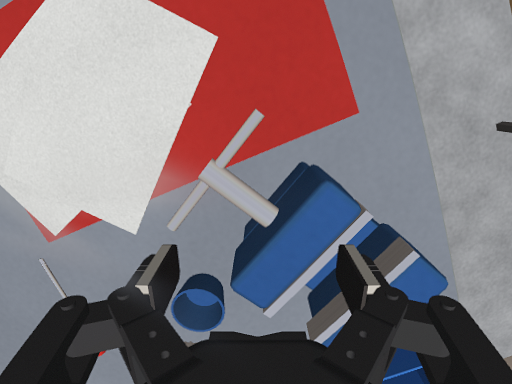

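The top view shows the unit at about (262,183), with the orange tab at (248,191) and the peg on a yellow spot at (282,172). The reds are at (371,170), (404,169) and (398,234). The greens are at (354,221) on the mat and (360,288) off it, which looks larger. I'll measure these next.

```bash
python3 - <<'E'
from h import *
for n in ['top','scene']:
    im=cv2.imread(f'pics/{n}0.png'); m=manip.camera_model(n)
    hsv=cv2.cvtColor(im,cv2.COLOR_BGR2HSV)
    H,S,V=[hsv[...,i].astype(int) for i in range(3)]
    masks={'red':((H<5)|(H>172))&(S>150)&(V>120),'green':(H>50)&(H<75)&(S>130)&(V>70),'orange':(H>=5)&(H<=17)&(S>150)&(V>120),'yellow':(H>17)&(H<30)&(S>120)}
    for k,M in masks.items():
        nn,l,s,c=cv2.connectedComponentsWithStats(M.astype(np.uint8))
        for i in range(1,nn):
            if 12<s[i,4]<600:
                cnt=cv2.findContours((l==i).astype(np.uint8),0,2)[0][0]
                u,v=s[i,0]+(s[i,2]-1)/2,s[i,1]+(s[i,3]-1)/2
                z={'red':.022,'green':.022,'orange':.094,'yellow':.062}[k]
                (a,b),r=cv2.minEnclosingCircle(cnt)
                d=np.linalg.norm(onz(m,a+r,b,z)-onz(m,a-r,b,z))
                print(n,k,s[i],c[i].round(1),onz(m,*c[i],z).round(4),'diam',round(d,4))
    if n=='top':
        x0,y0=205,130
    else: x0,y0=210,170
    cv2.imwrite(f'pics/{n}_unit.png',cv2.resize(im[y0:y0+110,x0:x0+120],None,fx=5,fy=5,interpolation=cv2.INTER_CUBIC))
E
```

```text
top red [121 124  10  10  82] [125.3 128.2] [0.7474 0.4237 0.022 ] diam 0.0303
top red [363 162  16  16 158] [370.3 169.4] [ 0.6239 -0.2895  0.022 ] diam 0.0451
top red [396 162  16  15 155] [403.7 169.2] [ 0.6245 -0.386   0.022 ] diam 0.0454
top red [182 225  11  35 276] [186.8 241.9] [0.4155 0.2359 0.022 ] diam 0.0982
top red [390 226  16  16 159] [397.5 233.8] [ 0.4383 -0.3598  0.022 ] diam 0.0458
top red [  0 302  45  19 344] [ 28.  307.3] [0.2339 0.6746 0.022 ] diam 0.1253
top red [139 302  36  18 207] [157.2 305.4] [0.2398 0.3146 0.022 ] diam 0.1056
top green [346 214  17  16 161] [353.8 221.2] [ 0.474  -0.2374  0.022 ] diam 0.0458
top green [350 278  21  20 216] [359.9 287.6] [ 0.2888 -0.2486  0.022 ] diam 0.0574
top orange [244 189   8   6  37] [247.8 191.5] [0.5485 0.0628 0.094 ] diam 0.0219
top yellow [ 74 109  15  15 177] [ 81.  115.8] [0.7728 0.5412 0.062 ] diam 0.0441
top yellow [278 168   9   9  38] [281.8 173. ] [ 0.6056 -0.0319  0.062 ] diam 0.025
scene red [209   0   8   2  14] [212.6   0.4] [-1.2304  0.9616  0.022 ] diam 0.0483
scene red [199   7   4   6  13] [200.5
[... 588 characters left out ...]
4 0.022 ] diam 0.0338
scene red [101 250  20  16 224] [110.7 257.5] [ 0.4417 -0.3614  0.022 ] diam 0.0508
scene red [159 287  21  19 263] [169.4 296.1] [ 0.6281 -0.2913  0.022 ] diam 0.0487
scene red [119 309  22  21 303] [129.8 319.2] [ 0.6279 -0.3875  0.022 ] diam 0.0509
scene green [121 198  18  14 149] [129.3 204.7] [ 0.2922 -0.2507  0.022 ] diam 0.0519
scene green [153 237  17  15 165] [161.4 244.3] [ 0.4796 -0.2396  0.022 ] diam 0.0434
scene orange [269 191   5   7  27] [271.1 193.8] [0.5586 0.058  0.094 ] diam 0.0179
scene yellow [444 182  10   7  23] [449.  184.4] [0.8095 0.516  0.062 ] diam 0.0316
scene yellow [251 227  10   6  35] [255.4 229.8] [ 0.613  -0.0343  0.062 ] diam 0.0235
```

View pics/top_unit.png

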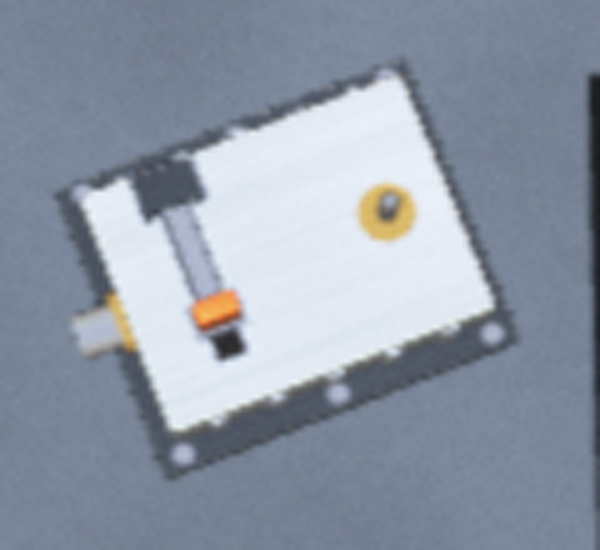

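View pics/scene_unit.png

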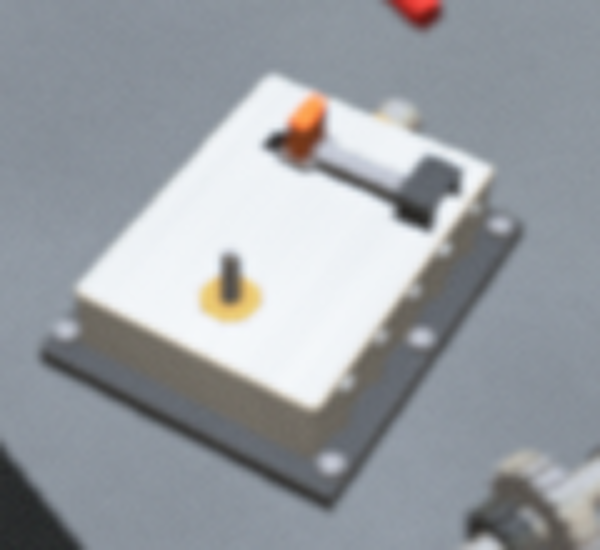

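```bash
python3 - <<'E'
from h import *
im=cv2.imread('pics/top0.png'); m=manip.camera_model('top')
hsv=cv2.cvtColor(im,cv2.COLOR_BGR2HSV)
M=((hsv[...,1]<40)&(hsv[...,2]>200)).astype(np.uint8); M[:, :205]=0; M[:130]=0; M[230:]=0; M[:,320:]=0
M=cv2.morphologyEx(M,cv2.MORPH_OPEN,np.ones((3,3)))
M=cv2.morphologyEx(M,cv2.MORPH_CLOSE,np.ones((15,15)))
n,l,s,c=cv2.connectedComponentsWithStats(M); i=1+s[1:,4].argmax(); print(s[i])
cnt=cv2.findContours((l==i).astype(np.uint8),0,2)[0][0][:,0]
P=np.array([onz(m,*p,.06)[:2] for p in cnt],np.float32)
r=cv2.minAreaRect(P*1000); print(r)
yaw=None
from math import *
ang=r[2]; 
cands=[ang+90*k for k in range(-2,3)]; yaw=[a for a in cands if -10<a<50][0]; print('yaw',yaw)
c0=np.array(r[0])/1000; ex=np.array([cos(radians(yaw)),sin(radians(yaw))]); ey=np.array([-ex[1],ex[0]])
for nm,p in dict(tabtop=(.5485,.0628),peg=(.6056,-.0319),tabS=(.5586,.058),pegS=(.613,-.0343)).items():
    d=np.array(p)-c0; print(nm,d@ex,d@ey)
for n in ['scene']:
    ms=manip.camera_model(n)
    cors=[ (272,75),(493,172),(318,410),(78,290)]
    Q=[onz(ms,210+(a-2)/5,170+(b-2)/5,.06) for a,b in cors]; print(np.round(Q,4), np.mean(Q,0))
    for a,b in zip(Q,Q[1:]+Q[:1]): print(np.linalg.norm(a-b),degrees(atan2(*(b-a)[1::-1])))
# peg in two views
st=manip.read_state()
q=[onz(ms,210+(229-2)/5,170+(300-2)/5,.06)]; print('pegfoot scene',q, 'top',onz(m,205+(387-2)/5,130+(212-2)/5,.06))
print(delta(st,[.56,.06,.27],[pi,0,radians(yaw)]))
E
```

```text
[ 221  146   82   70 3484]
((582.3307495117188, 36.85404968261719), (145.80540466308594, 220.55018615722656), 21.91364097595215)
yaw 21.91364097595215
tabtop -0.021703137161493736 0.036697217711239946
peg -0.004071620260474049 -0.0724706787225059
tabS -0.014124289773675245 0.028474622483931435
pegS 0.0018980098861653626 -0.07745901671349381
[[ 0.4891  0.0877  0.06  ]
 [ 0.6235  0.1369  0.06  ]
 [ 0.6925 -0.0397  0.06  ]
 [ 0.5595 -0.0911  0.06  ]] [0.59113303 0.02344599 0.06      ]
0.14311338634074044 20.06983382218004
0.18957387791597355 -68.63524137205111
0.14266337265401988 -158.86100467188157
0.19224637561222 111.48831494642653
pegfoot scene [array([ 0.61105031, -0.03295561,  0.06      ])] top [ 0.60895091 -0.03247849  0.06      ]
[-9.866e-01 -8.059e-01 -7.760e-02 -1.000e-04  2.000e-04  3.760e-01]
```

Call:
{"name": "jog_arm", "arguments": {"motion": [[[-0.98,-0.8,-0.08,0,0,0.376],[-0.98,-0.8,-0.08,0,0,0.376],[-0.98,-0.8,-0.08,0,0,0.376],[-0.98,-0.8,-0.08,0,0,0.376],[-0.98,-0.8,-0.08,0,0,0.376]]], "jaw": 0}}

```text
time: 0.65
tcp_pos: [0.3786, 0.4003, 0.2471]
orientation: [-3.142, 0.0, 1.989]
contact_force: [1.4, 0.6, 0.7]
finger_gap: 0.0122
```

```bash
cat > d.py <<'E'
import sys
from h import *
st=manip.read_state(); a=list(map(float,sys.argv[1:]))
print('t',st['time'],'tcp',st['tcp_pos'].round(4),'rpy',np.degrees(st['orientation']).round(2),'q',st['q'].round(2),'F',st['contact_force'].round(2),'gap',round(st['finger_gap'],4))
if a: print(delta(st,a[:3],[np.pi,0,np.radians(a[3])]).tolist())
E
python3 d.py .56 .06 .27 21.3
```

```text
t 0.65 tcp [0.3786 0.4003 0.2471] rpy [-1.8000e+02  2.0000e-02  1.1394e+02] q [-1.07  0.39  0.25  1.75 -0.11  1.02 -0.37] F [1.4  0.55 0.71] gap 0.0122
[-0.7693, 0.0553, -0.0455, 0.0, 0.0001, 0.2573]
```

Call:
{"name": "jog_arm", "arguments": {"motion": [[[-0.77,0.055,-0.045,0,0,0.2573],[-0.77,0.055,-0.045,0,0,0.2573],[-0.77,0.055,-0.045,0,0,0.2573],[-0.77,0.055,-0.045,0,0,0.2573],[-0.77,0.055,-0.045,0,0,0.2573]]]}}

```text
time: 1.15
tcp_pos: [0.4956, 0.1801, 0.2619]
orientation: [3.141, -0.0, 1.239]
contact_force: [1.0, 1.4, -0.2]
finger_gap: 0.0002
```

```bash
python3 d.py .56 .06 .27 21.3
```

```text
t 1.15 tcp [0.4956 0.1801 0.2619] rpy [179.98  -0.    70.99] q [-0.79  0.36  0.49  1.79 -0.2   1.04 -0.55] F [ 0.96  1.36 -0.17] gap 0.0002
[-0.185, 0.2001, -0.0162, 0.0, -0.0, 0.138]
```

Call:
{"name": "jog_arm", "arguments": {"motion": [[[-0.185,0.2,-0.016,0,0,0.138],[-0.185,0.2,-0.016,0,0,0.138],[-0.185,0.2,-0.016,0,0,0.138],[-0.185,0.2,-0.016,0,0,0.138],[-0.185,0.2,-0.016,0,0,0.138]]]}}

```text
time: 1.65
tcp_pos: [0.5603, 0.0582, 0.2698]
orientation: [3.141, 0.0, 0.485]
contact_force: [1.4, 0.3, -0.3]
finger_gap: -0.0003
```

```bash
python3 d.py .54 .04 .27 21.3
```

```text
t 1.65 tcp [0.5603 0.0582 0.2698] rpy [1.7997e+02 1.0000e-02 2.7810e+01] q [-0.65  0.45  0.71  1.7  -0.32  1.11 -0.93] F [ 1.39  0.3  -0.34] gap -0.0003
[-0.0528, 0.0133, -0.0004, 0.0001, 0.0, 0.0181]
```

Call:
{"name": "jog_arm", "arguments": {"motion": [[[0,0,0,0,0,0.018],[0,0,0,0,0,0.018],[0,0,0,0,0,0.018]]]}}

```text
time: 1.95
tcp_pos: [0.5602, 0.0584, 0.2696]
orientation: [3.141, 0.0, 0.376]
contact_force: [0.1, 0.3, -0.2]
finger_gap: -0.0004
```

```bash
python3 d.py; python3 - <<'E'
from h import *
import pickle
st=manip.read_state(); im=manip.snapshot('wrist'); cv2.imwrite('pics/w1.png',im); pickle.dump(pose(st),open('w1.pkl','wb'))
E
```

```text
t 1.95 tcp [0.5602 0.0584 0.2696] rpy [1.7996e+02 3.0000e-02 2.1560e+01] q [-0.67  0.46  0.74  1.7  -0.34  1.12 -1.02] F [ 0.07  0.29 -0.17] gap -0.0004
```

View pics/w1.png

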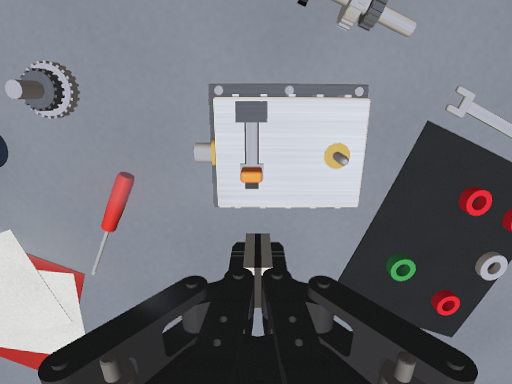

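The wrist view shows the deck with corners at about (214,97), (369,98), (359,207) and (219,207). The tab is at (251,175), the peg spot at (337,156), the green tag at (402,269) and the nearest red at (476,202).

```bash
python3 - <<'E'
from h import *
import pickle
T=pickle.load(open('w1.pkl','rb')); m=manip.camera_model('wrist'); im=cv2.imread('pics/w1.png')
Q=[onz(m,a,b,.06,T) for a,b in [(214,97.),(368.5,97.5),(358.5,207),(219,207)]]
print(np.round(Q,4),np.mean(Q,0).round(4))
for a,b in zip(Q,Q[1:]+Q[:1]): print(np.linalg.norm(a-b).round(4),np.degrees(np.arctan2(*(b-a)[1::-1])).round(2))
hsv=cv2.cvtColor(im,cv2.COLOR_BGR2HSV)
H,S,V=[hsv[...,i].astype(int) for i in range(3)]
masks={'red':((H<5)|(H>172))&(S>150)&(V>120),'green':(H>50)&(H<75)&(S>130)&(V>70),'orange':(H>=5)&(H<=17)&(S>150)&(V>120),'yellow':(H>17)&(H<30)&(S>120)}
for k,M in masks.items():
    nn,l,s,c=cv2.connectedComponentsWithStats(M.astype(np.uint8))
    for i in range(1,nn):
        if s[i,4]>60:
            print(k,s[i],c[i].round(1),onz(m,*c[i],{'red':.015,'green':.015,'orange':.094,'yellow':.06}[k],T).round(4))
cv2.imwrite('pics/w1c.png',cv2.resize(im[85:215,195:385],None,fx=4,fy=4,interpolation=cv2.INTER_CUBIC))
E
```

```text
[[ 0.6187  0.1394  0.06  ]
 [ 0.6878 -0.0349  0.06  ]
 [ 0.5561 -0.0904  0.06  ]
 [ 0.4864  0.0872  0.06  ]] [0.5872 0.0253 0.06  ]
0.1875 -68.38
0.1429 -157.16
0.1907 111.44
0.1423 21.56
red [101 175  22  57 614] [112.8 208.6] [0.4034 0.2411 0.015 ]
red [459 189  33  27 622] [475.7 201.6] [ 0.6236 -0.2879  0.015 ]
red [503 210   9  22 147] [507.7 220.5] [ 0.6171 -0.3631  0.015 ]
red [ 29 257  55  45 395] [ 60.6 272.8] [0.2481 0.3053 0.015 ]
red [432 293  28  23 406] [445.4 303.8] [ 0.4369 -0.3578  0.015 ]
red [  0 348  49  22 564] [ 23.5 356.9] [-0.0014  0.3598  0.015 ]
green [387 257  29  24 467] [400.6 268.2] [ 0.4737 -0.2355  0.015 ]
orange [241 171  21  12 212] [251.2 176.5] [0.5513 0.0645 0.094 ]
yellow [211 139   5  26  90] [212.8 151.5] [0.5553 0.1193 0.06  ]
yellow [325 144  25  24 317] [335.3 154.1] [ 0.6097 -0.0277  0.06  ]
```

View pics/w1c.png

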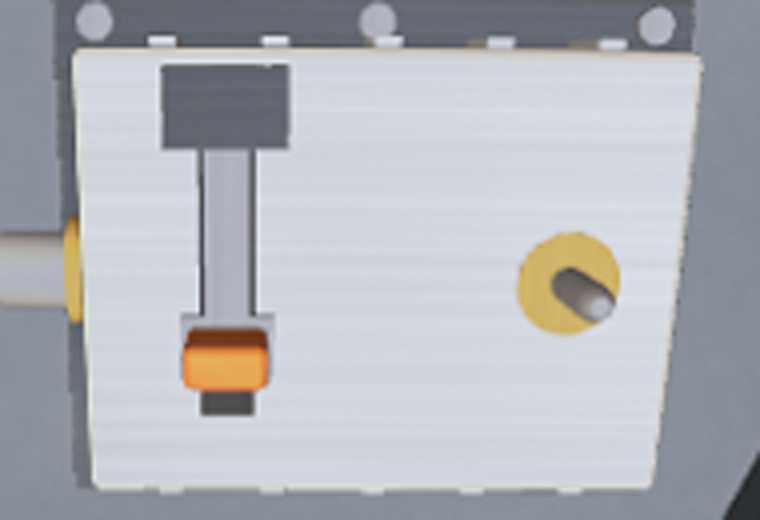

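```bash
python3 - <<'E'
from h import *
import pickle
T=pickle.load(open('w1.pkl','rb')); m=manip.camera_model('wrist')
c0=np.array([.588,.025]); y=np.radians(21.5); ex=np.array([np.cos(y),np.sin(y)]); ey=np.array([-ex[1],ex[0]])
for n,p,z in [('tab front top',(226,390),.094),('tab rear top L',(185,330),.094),('slot front',(227,413),.06),('keeper front',(225,149),.084),('peg spot',(569,283),.061),('pegtip',(600,308),.096),('yel',(336*4-195*4,0),.06)]:
    q=onz(m,195+(p[0]-1.5)/4,85+(p[1]-1.5)/4,z,T); d=q[:2]-c0; print(n,q.round(4),(d@ex).round(4),(d@ey).round(4))
f=c0-.0275*ex+.05*ey; print('expected face',f, 'TCP start (25mm before)',f-ex*.025, 'peg y-60',c0-.06*ey)
E
F=1; python3 d.py .5212 .0528 .13 21.5
```

```text
tab front top [0.5448 0.0621 0.094 ] -0.0266 0.0504
tab rear top L [0.5575 0.0799 0.094 ] -0.0083 0.0622
slot front [0.5279 0.056  0.06  ] -0.0445 0.0509
keeper front [0.6093 0.0876 0.084 ] 0.0427 0.0504
peg spot [ 0.6091 -0.03    0.061 ] -0.0005 -0.059
pegtip [ 0.6084 -0.0298  0.096 ] -0.0011 -0.0585
yel [0.6858 0.009  0.06  ] 0.0851 -0.0507
expected face [0.54408846 0.06144209] TCP start (25mm before) [0.52082802 0.05227956] peg y-60 [ 0.60999007 -0.03082505]
t 2.0 tcp [0.5602 0.0584 0.2697] rpy [1.7997e+02 2.0000e-02 2.1550e+01] q [-0.67  0.46  0.74  1.7  -0.34  1.12 -1.02] F [ 0.23  0.41 -0.21] gap 0.0003
[-0.0765, -0.0183, 0.2794, 0.0001, 0.0, 0.0001]
```

```bash
python3 d.py .5185 .0514 .13 21.5
```

```text
t 2.0 tcp [0.5602 0.0584 0.2697] rpy [1.7997e+02 2.0000e-02 2.1550e+01] q [-0.67  0.46  0.74  1.7  -0.34  1.12 -1.02] F [ 0.23  0.41 -0.21] gap 0.0003
[-0.0826, -0.0177, 0.2794, 0.0001, 0.0, 0.0001]
```

Call:
{"name": "jog_arm", "arguments": {"motion": [[[-0.0826,-0.018,0.28,0,0,0],[-0.0826,-0.018,0.28,0,0,0],[-0.0826,-0.018,0.28,0,0,0],[-0.0826,-0.018,0.28,0,0,0],[-0.0826,-0.018,0.28,0,0,0]]]}}

```text
time: 2.5
tcp_pos: [0.5192, 0.0514, 0.1306]
orientation: [3.141, 0.0, 0.377]
contact_force: [0.0, 0.7, 0.8]
finger_gap: -0.0001
```

```bash
python3 d.py .5185 .0514 .07 21.5
```

```text
t 2.5 tcp [0.5192 0.0514 0.1306] rpy [1.7997e+02 2.0000e-02 2.1610e+01] q [-0.61  0.55  0.63  1.98 -0.47  0.76 -0.89] F [0.01 0.68 0.83] gap -0.0001
[-0.0013, -0.0005, 0.1213, 0.0001, 0.0, 0.0003]
```

Call:
{"name": "jog_arm", "arguments": {"motion": [[[-0.0013,-0.0005,0.06,0,0,0],[-0.0013,-0.0005,0.1,0,0,0],[-0.0013,-0.0005,0.12,0,0,0],[-0.0013,-0.0005,0.12,0,0,0],[-0.0013,-0.0005,0.12,0,0,0]]]}}

```text
time: 3.0
tcp_pos: [0.5199, 0.0514, 0.0721]
orientation: [3.141, -0.002, 0.377]
contact_force: [-0.0, 0.2, 0.1]
finger_gap: -0.0001
```

```bash
python3 d.py .5185 .0514 .07 21.5; python3 - <<'E'
from h import *
im=manip.snapshot('wrist');cv2.imwrite('pics/w2.png',im)
im=manip.snapshot('scene');cv2.imwrite('pics/s2.png',cv2.resize(im[150:300,180:360],None,fx=4,fy=4,interpolation=cv2.INTER_CUBIC))
E
```

```text
t 3.0 tcp [0.5199 0.0514 0.0721] rpy [ 1.7995e+02 -1.2000e-01  2.1620e+01] q [-0.54  0.63  0.55  2.03 -0.55  0.62 -0.81] F [-0.03  0.2   0.07] gap -0.0001
[-0.0026, -0.001, 0.0042, 0.0002, -0.0003, 0.0003]
```

View pics/w2.png

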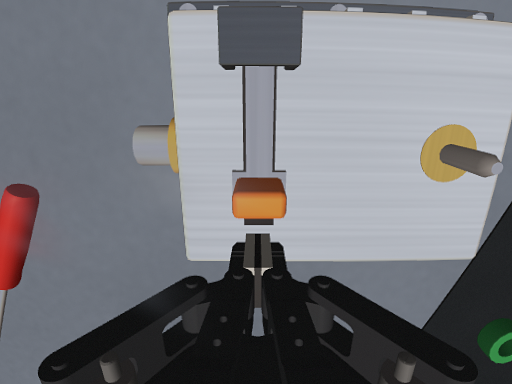

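View pics/s2.png

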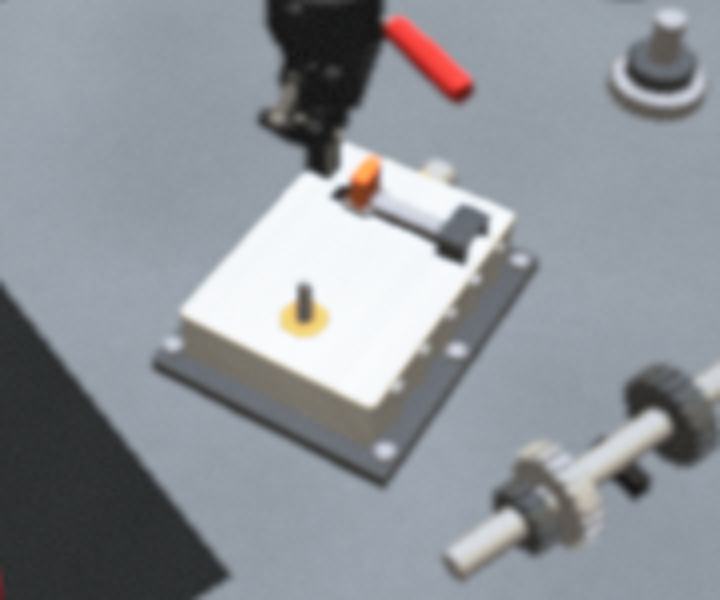

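Call:
{"name": "jog_arm", "arguments": {"motion": [[[0.004,0,0.002,0,0,0],[0.008,0,0.002,0,0,0],[0.012,0,0.002,0,0,0],[0.016,0,0.002,0,0,0],[0.016,0,0.002,0,0,0]]]}}

```text
time: 3.6
tcp_pos: [0.5274, 0.0546, 0.071]
orientation: [3.141, -0.002, 0.378]
contact_force: [0.1, 1.0, 0.5]
finger_gap: -0.0004
```

```bash
cat > f.py <<'E'
from h import *
st=manip.read_state(); y=np.radians(21.5); ex=np.array([np.cos(y),np.sin(y)]); ey=np.array([-ex[1],ex[0]])
d=st['tcp_pos'][:2]-[.5445,.0617]; F=st['contact_force']
print('t',round(st['time'],2),'rel face mm',(d@ex*1e3).round(2),(d@ey*1e3).round(2),'z',st['tcp_pos'][2].round(4),'Fpush',(-F[:2]@ex).round(2),'Flat',(F[:2]@ey).round(2),'Fz',F[2].round(2),'rpy',np.degrees(st['orientation']).round(2))
E
python3 f.py
```

```text
t 3.6 rel face mm -18.57 -0.35 z 0.071 Fpush -0.42 Flat 0.89 Fz 0.5 rpy [ 1.7994e+02 -1.2000e-01  2.1630e+01]
```

Call:
{"name": "jog_arm", "arguments": {"motion": [[[0.002,0,0,0,0,0],[0.004,0,0,0,0,0],[0.006,0,0,0,0,0],[0.008,0,0,0,0,0],[0.009,0,0,0,0,0]]]}}

```text
time: 4.1
tcp_pos: [0.5316, 0.0563, 0.0709]
orientation: [3.141, -0.002, 0.378]
contact_force: [0.1, -0.6, -0.1]
finger_gap: -0.0002
```

```bash
python3 f.py
```

```text
t 4.1 rel face mm -13.99 -0.34 z 0.0709 Fpush 0.15 Flat -0.61 Fz -0.1 rpy [ 1.7994e+02 -1.2000e-01  2.1640e+01]
```

Call:
{"name": "jog_arm", "arguments": {"motion": [[[0.001,0,0,0,0,0],[0.002,0,0,0,0,0],[0.003,0,0,0,0,0],[0.004,0,0,0,0,0],[0.004,0,0,0,0,0]]]}}

```text
time: 4.6
tcp_pos: [0.5335, 0.057, 0.071]
orientation: [3.141, -0.002, 0.378]
contact_force: [-0.6, 0.2, 0.8]
finger_gap: 0.0001
```

```bash
python3 f.py
```

```text
t 4.6 rel face mm -11.91 -0.34 z 0.071 Fpush 0.52 Flat 0.43 Fz 0.83 rpy [ 1.7994e+02 -1.2000e-01  2.1640e+01]
```

Call:
{"name": "jog_arm", "arguments": {"motion": [[[0.001,0,0,0,0,0],[0.002,0,0,0,0,0],[0.003,0,0,0,0,0],[0.003,0,0,0,0,0]]]}}

```text
time: 5.0
tcp_pos: [0.5345, 0.0574, 0.0709]
orientation: [3.141, -0.001, 0.377]
contact_force: [-3.0, -1.2, 2.7]
finger_gap: 0.0
```

```bash
python3 f.py
```

```text
t 5.0 rel face mm -10.91 -0.3 z 0.0709 Fpush 3.2 Flat -0.04 Fz 2.71 rpy [ 1.7996e+02 -8.0000e-02  2.1630e+01]
```

Call:
{"name": "jog_arm", "arguments": {"motion": [[[0.001,0,0,0,0,0],[0.002,0,0,0,0,0],[0.002,0,0,0,0,0]]]}}

```text
time: 5.3
tcp_pos: [0.5349, 0.0576, 0.0709]
orientation: [3.141, -0.0, 0.377]
contact_force: [-5.3, -1.5, 5.0]
finger_gap: 0.0002
```

```bash
python3 f.py
```

```text
t 5.3 rel face mm -10.43 -0.31 z 0.0709 Fpush 5.43 Flat 0.56 Fz 5.04 rpy [ 1.7997e+02 -3.0000e-02  2.1610e+01]
```

Call:
{"name": "jog_arm", "arguments": {"motion": [[[0,0,-0.001,0,0,0],[0,0,-0.001,0,0,0]]]}}

```text
time: 5.5
tcp_pos: [0.5346, 0.0576, 0.0711]
orientation: [3.141, 0.0, 0.377]
contact_force: [-4.3, -1.9, -1.3]
finger_gap: -0.0001
```

```bash
python3 f.py
```

```text
t 5.5 rel face mm -10.74 -0.22 z 0.0711 Fpush 4.68 Flat -0.24 Fz -1.32 rpy [1.7998e+02 1.0000e-02 2.1610e+01]
```

Call:
{"name": "jog_arm", "arguments": {"motion": [[[0.002,0,-0.0003,0,0,0],[0.0035,0,-0.0005,0,0,0],[0.0035,0,-0.0005,0,0,0]]]}}

```text
time: 5.8
tcp_pos: [0.5353, 0.0578, 0.0711]
orientation: [3.142, 0.002, 0.377]
contact_force: [-5.9, -3.6, 1.9]
finger_gap: -0.0003
```

```bash
python3 f.py
```

```text
t 5.8 rel face mm -9.99 -0.22 z 0.0711 Fpush 6.77 Flat -1.22 Fz 1.95 rpy [1.80e+02 1.20e-01 2.16e+01]
```

Call:
{"name": "jog_arm", "arguments": {"motion": [[[0.002,0,-0.0004,0,0,0],[0.003,0,-0.0006,0,0,0],[0.003,0,-0.0006,0,0,0]]]}}

```text
time: 6.1
tcp_pos: [0.5355, 0.0579, 0.0712]
orientation: [-3.141, 0.004, 0.377]
contact_force: [-7.2, -3.7, 1.5]
finger_gap: -0.0
```

```bash
python3 f.py
```

```text
t 6.1 rel face mm -9.8 -0.2 z 0.0712 Fpush 8.07 Flat -0.76 Fz 1.5 rpy [-179.98    0.25   21.57]
```

Call:
{"name": "jog_arm", "arguments": {"motion": [[[0.002,0,-0.0004,0,0,0],[0.0035,0,-0.0006,0,0,0],[0.0035,0,-0.0006,0,0,0]]]}}

```text
time: 6.4
tcp_pos: [0.5356, 0.058, 0.0712]
orientation: [-3.141, 0.007, 0.376]
contact_force: [-7.3, -3.5, 2.3]
finger_gap: 0.0
```

```bash
python3 f.py
```

```text
t 6.4 rel face mm -9.63 -0.22 z 0.0712 Fpush 8.06 Flat -0.57 Fz 2.28 rpy [-179.94    0.41   21.54]
```

Call:
{"name": "jog_arm", "arguments": {"motion": [[[0.002,0,-0.0004,0,0.0011,0],[0.004,0,-0.0006,0,0.0011,0],[0.0045,0,-0.0006,0,0.0011,0]]]}}

```text
time: 6.7
tcp_pos: [0.5359, 0.0581, 0.0711]
orientation: [-3.14, 0.004, 0.375]
contact_force: [-9.3, -4.3, 4.0]
finger_gap: -0.0
```

```bash
python3 f.py
```

```text
t 6.7 rel face mm -9.33 -0.21 z 0.0711 Fpush 10.24 Flat -0.62 Fz 4.02 rpy [-179.9     0.21   21.5 ]
```

Call:
{"name": "jog_arm", "arguments": {"motion": [[[0.003,0,-0.0008,0,0.0006,0],[0.0045,0,-0.001,0,0.0006,0],[0.005,0,-0.0012,0,0.0006,0]]]}}

```text
time: 7.0
tcp_pos: [0.536, 0.0582, 0.0712]
orientation: [-3.139, 0.004, 0.375]
contact_force: [-9.3, -5.2, 1.5]
finger_gap: 0.0005
```

```bash
python3 f.py
```

```text
t 7.0 rel face mm -9.18 -0.16 z 0.0712 Fpush 10.56 Flat -1.4 Fz 1.48 rpy [-179.85    0.23   21.46]
```

Call:
{"name": "jog_arm", "arguments": {"motion": [[[0.003,0,-0.0006,0,0.0006,0],[0.005,0,-0.0008,0,0.0006,0],[0.006,0,-0.001,0,0.0006,0]]]}}

```text
time: 7.3
tcp_pos: [0.5363, 0.0583, 0.0712]
orientation: [-3.138, 0.005, 0.374]
contact_force: [-12.5, -5.8, 4.0]
finger_gap: 0.0001
```

```bash
python3 f.py; python3 - <<'E'
from h import *
cv2.imwrite('pics/w3.png',manip.snapshot('wrist'))
E
python3 f.py
```

```text
t 7.3 rel face mm -8.86 -0.13 z 0.0712 Fpush 13.75 Flat -0.81 Fz 4.01 rpy [-179.79    0.28   21.42]
t 7.35 rel face mm -8.84 -0.15 z 0.0712 Fpush 11.77 Flat -1.1 Fz 3.9 rpy [-179.79    0.28   21.41]
```

View pics/w3.png

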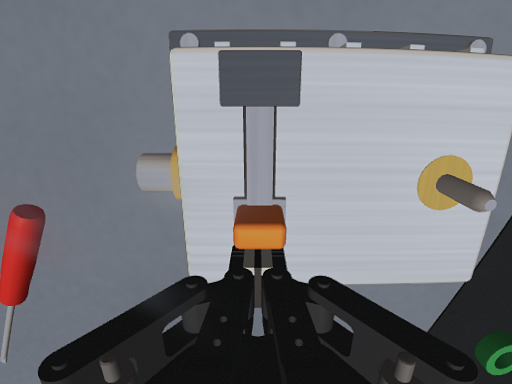

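It has not clicked at about 12–13 N. The latch is pushed in roughly 2.7 mm, which fits a release force near 24 N, so it is too stiff. I'll let it spring back.

Call:
{"name": "jog_arm", "arguments": {"motion": [[[-0.002,0,0,0,0,0],[-0.006,0,0,0,0,0],[-0.012,0,0,0,0,0],[-0.024,0,0,0,0,0],[-0.03,0,-0.002,0,0,0]]]}}

```text
time: 7.85
tcp_pos: [0.5221, 0.0527, 0.0723]
orientation: [-3.138, 0.005, 0.374]
contact_force: [-0.1, -1.2, -0.3]
finger_gap: -0.0001
```

```bash
python3 f.py; python3 - <<'E'
from h import *
import pickle
st=manip.read_state(); im=manip.snapshot('wrist'); T=pose(st)
cv2.imwrite('pics/w4.png',im)
E
```

```text
t 7.85 rel face mm -24.1 -0.13 z 0.0723 Fpush 0.53 Flat -1.09 Fz -0.31 rpy [-179.79    0.26   21.41]
```

View pics/w4.png

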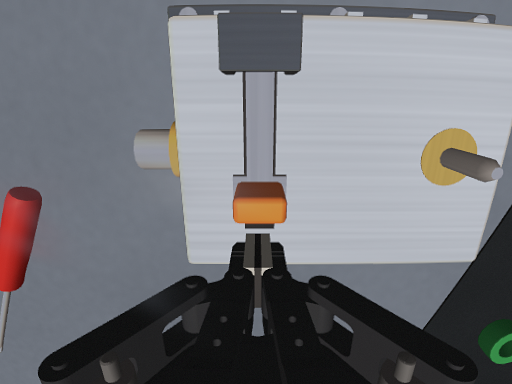

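```bash
python3 d.py .5221 .0527 .22 21.5;  python3 d.py .620 -.287 .2 21.5
```

```text
t 7.9 tcp [0.5217 0.0525 0.0725] rpy [-179.78    0.28   21.39] q [-0.54  0.64  0.55  2.02 -0.55  0.64 -0.82] F [-0.94 -0.54 -0.12] gap -0.0002
[-0.0006, -0.0012, -0.295, -0.0006, 0.0008, -0.0003]
t 7.9 tcp [0.5217 0.0525 0.0725] rpy [-179.78    0.28   21.39] q [-0.54  0.64  0.55  2.02 -0.55  0.64 -0.82] F [-0.94 -0.54 -0.12] gap -0.0002
[-0.0659, 0.703, -0.2574, -0.0006, 0.0008, -0.0003]
```

Call:
{"name": "jog_arm", "arguments": {"motion": [[[0,0,-0.1,-0.0006,0.0008,0],[0,0,-0.2,-0.0006,0.0008,0],[-0.01,0.1,-0.26,-0.0006,0.0008,0],[-0.066,0.7,-0.257,-0.0006,0.0008,0],[-0.066,0.7,-0.257,-0.0006,0.0008,0]]], "jaw": 1}}

```text
time: 8.4
tcp_pos: [0.5629, -0.0857, 0.2]
orientation: [3.141, -0.003, 0.376]
contact_force: [0.8, 1.7, -0.4]
finger_gap: 0.0722
```

```bash
python3 d.py .620 -.287 .2 21.5
```

```text
t 8.4 tcp [ 0.5629 -0.0857  0.2   ] rpy [179.96  -0.18  21.55] q [-0.37  0.53  0.68  1.78 -0.4   0.97 -0.71] F [ 0.81  1.72 -0.4 ] gap 0.0722
[-0.0417, 0.4165, 0.0001, 0.0001, -0.0005, 0.0001]
```

Call:
{"name": "jog_arm", "arguments": {"motion": [[[-0.042,0.417,0,0,0,0],[-0.042,0.417,0,0,0,0],[-0.042,0.417,0,0,0,0],[-0.042,0.417,0,0,0,0],[-0.042,0.417,0,0,0,0]]]}}

```text
time: 8.9
tcp_pos: [0.619, -0.2945, 0.2001]
orientation: [3.137, -0.002, 0.37]
contact_force: [0.1, -1.0, 0.7]
finger_gap: 0.0855
```

```bash
cat > w.py <<'E'
import sys
from h import *
st=manip.read_state(); im=manip.snapshot('wrist'); T=pose(st); m=manip.camera_model('wrist'); cv2.imwrite(sys.argv[1],im)
print(st['tcp_pos'].round(4))
hsv=cv2.cvtColor(im,cv2.COLOR_BGR2HSV); H,S,V=[hsv[...,i].astype(int) for i in range(3)]
z=float(sys.argv[2])
M=((H<5)|(H>172))&(S>150)&(V>60)
nn,l,s,c=cv2.connectedComponentsWithStats(M.astype(np.uint8))
for i in range(1,nn):
    if s[i,4]>150:
        cs,hi=cv2.findContours((l==i).astype(np.uint8),cv2.RETR_CCOMP,cv2.CHAIN_APPROX_NONE)
        print('comp',s[i],c[i].round(1),onz(m,*c[i],z-.01,T).round(4))
        for k,cc in enumerate(cs):
            if hi[0][k][3]>=0 and len(cc)>=8:
                P=np.array([onz(m,*p,z,T)[:2] for p in cc[:,0].astype(float)]); 
                (a,b),d,_=cv2.fitEllipse((P*1000).astype(np.float32)); print(' hole at top plane',round(a,1),round(b,1),'d',np.round(d,1))
E
python3 w.py pics/w5.png .022
```

```text
[ 0.619  -0.2945  0.2001]
comp [238 145  37  38 882] [256.  163.9] [ 0.6245 -0.2896  0.012 ]
 hole at top plane 626.9 -288.6 d [20.2 22.9]
comp [309 172  39  38 939] [327.9 190.9] [ 0.6248 -0.3863  0.012 ]
 hole at top plane 627.0 -381.4 d [16.3 21.6]
comp [240 282  31  33 785] [254.8 298.3] [ 0.4389 -0.3591  0.012 ]
 hole at top plane 446.6 -355.9 d [ 9.7 16.8]
```

View pics/w5.png

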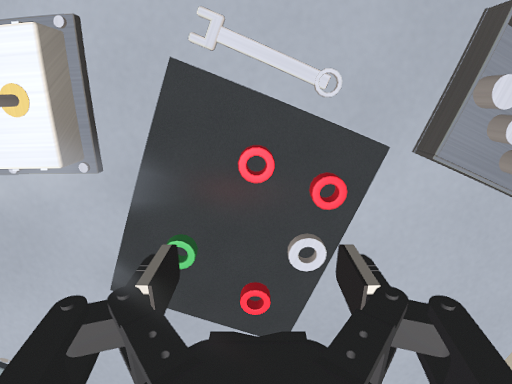

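The wrist view shows the wanted red tag at (256,164), with a free mat all round it and the second red at (328,191). Next I descend on it.

```bash
python3 d.py .625 -.2893 .05 21.5
```

```text
t 8.95 tcp [ 0.6191 -0.2934  0.1999] rpy [ 1.7979e+02 -1.0000e-01  2.1220e+01] q [ 0.03  0.69  0.63  1.47 -0.43  1.12 -0.45] F [-0.32 -0.26  0.22] gap 0.085
[0.0133, -0.0044, 0.2997, 0.0006, -0.0003, -0.0008]
```

Call:
{"name": "jog_arm", "arguments": {"motion": [[[0.013,-0.0044,0.1,0.0006,0,-0.0008],[0.013,-0.0044,0.2,0.0006,0,-0.0008],[0.013,-0.0044,0.29,0.0006,0,-0.0008],[0.013,-0.0044,0.3,0.0006,0,-0.0008],[0.013,-0.0044,0.3,0.0006,0,-0.0008]]]}}

```text
time: 9.45
tcp_pos: [0.6247, -0.2883, 0.0498]
orientation: [-3.14, -0.001, 0.376]
contact_force: [1.6, -0.4, 0.7]
finger_gap: 0.0854
```

```bash
python3 d.py .625 -.2893 .005 21.5; python3 w.py pics/w6.png .022
```

```text
t 9.45 tcp [ 0.6247 -0.2883  0.0498] rpy [-1.7992e+02 -4.0000e-02  2.1560e+01] q [ 0.07  0.84  0.54  1.6  -0.54  0.85 -0.37] F [ 1.64 -0.36  0.71] gap 0.0854
[-0.0002, 0.0021, 0.0896, -0.0002, -0.0001, 0.0002]
[ 0.6247 -0.2883  0.0498]
comp [ 230  188   64   66 2470] [262.6 222.2] [ 0.6238 -0.2907  0.012 ]
 hole at top plane 618.5 -294.3 d [10.4 18.4]
 hole at top plane 629.7 -287.3 d [15.4 20.7]
 hole at top plane 636.4 -280.8 d [14.4 28. ]
comp [ 354  231   60   58 1856] [387.6 255.9] [ 0.6322 -0.3883  0.012 ]
 hole at top plane 632.5 -365.0 d [2.  3.9]
```

View pics/w6.png

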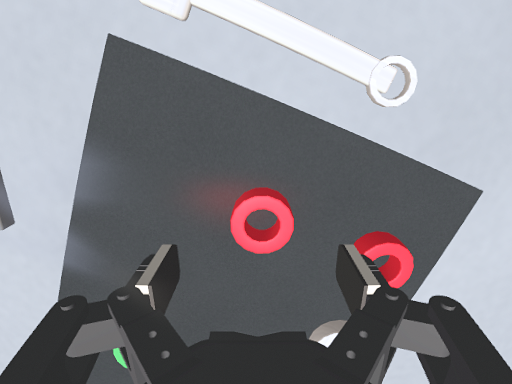

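Call:
{"name": "jog_arm", "arguments": {"motion": [[[0,0.004,0.04,0,0,0],[0,0.004,0.08,0,0,0],[0,0.004,0.094,0,0,0],[0,0.004,0.094,0,0,0],[0,0.004,0.094,0,0,0]]]}}

```text
time: 10.0
tcp_pos: [0.6272, -0.2917, 0.006]
orientation: [3.139, -0.004, 0.376]
contact_force: [0.4, -0.4, -0.3]
finger_gap: 0.0852
```

Call:
{"name": "jog_arm", "arguments": {"motion": [[[0,0,0,0,0,0],[0,0,0,0,0,0],[0,0,0,0,0,0],[0,0,0,0,0,0],[0,0,0,0,0,0]]], "jaw": 0.2}}

```text
time: 10.5
tcp_pos: [0.6276, -0.2919, 0.0072]
orientation: [3.138, -0.005, 0.376]
contact_force: [-2.3, 0.1, 8.6]
finger_gap: 0.0414
```

```bash
python3 d.py .625 -.2893 .18 21.5; python3 w.py pics/w7.png .022
```

```text
t 10.5 tcp [ 0.6276 -0.2919  0.0072] rpy [179.82  -0.28  21.55] q [ 0.09  0.9   0.5   1.61 -0.57  0.78 -0.34] F [-2.29  0.12  8.6 ] gap 0.0414
[-0.0012, -0.0056, -0.3456, 0.0005, -0.0008, 0.0001]
[ 0.6276 -0.2919  0.0072]
comp [ 218  212   80   83 4631] [257.4 254.3] [ 0.6251 -0.2909  0.012 ]
 hole at top plane 615.0 -295.8 d [1.4 6.6]
 hole at top plane 617.7 -299.3 d [1.4 2.2]
 hole at top plane 619.5 -300.8 d [1.7 3.3]
 hole at top plane 631.9 -288.0 d [12.6 18.9]
 hole at top plane 642.8 -280.1 d [ 3.4 16.3]
comp [ 369  263   73   60 1957] [412.3 287.3] [ 0.6371 -0.3868  0.012 ]
```

View pics/w7.png

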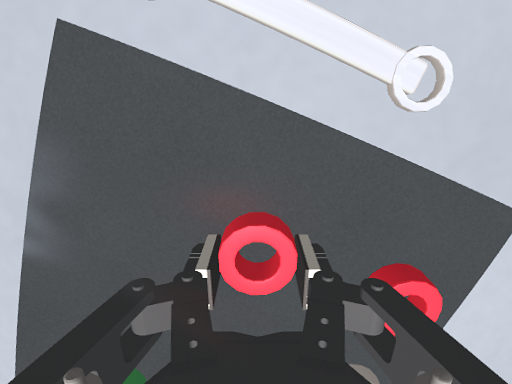

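Call:
{"name": "jog_arm", "arguments": {"motion": [[[0,0,-0.01,0,0,0],[0,0,-0.03,0,0,0],[0,0,-0.06,0,0,0],[0,0,-0.1,0,0,0],[0,0,-0.1,0,0,0]]], "jaw": 0.2}}

```text
time: 11.05
tcp_pos: [0.6288, -0.2931, 0.061]
orientation: [3.135, -0.008, 0.376]
contact_force: [-0.0, -0.4, 0.8]
finger_gap: 0.0416
```

```bash
python3 d.py .595 -.20 .18 21.5; python3 w.py pics/w8.png .062; python3 -c "
from h import *
cv2.imwrite('pics/s8.png',manip.snapshot('scene'))"
```

```text
t 11.05 tcp [ 0.6288 -0.2931  0.061 ] rpy [179.6   -0.46  21.54] q [ 0.07  0.83  0.55  1.58 -0.53  0.86 -0.37] F [-0.01 -0.37  0.85] gap 0.0416
[0.0074, -0.1964, -0.2393, 0.0011, -0.0013, 0.0001]
[ 0.6288 -0.2931  0.061 ]
comp [ 218  212   80   83 4504] [257.5 254.7] [ 0.6185 -0.2954  0.052 ]
 hole at top plane 605.8 -296.1 d [1.6 2.4]
 hole at top plane 610.0 -303.3 d [ 4.2 12.7]
 hole at top plane 625.7 -292.3 d [13.7 21.1]
 hole at top plane 636.9 -284.5 d [ 6.3 24.5]
comp [ 336  228   61   58 2422] [365.7 255.5] [ 0.6421 -0.359   0.052 ]
 hole at top plane 645.3 -352.2 d [ 7.7 13.8]
 hole at top plane 645.9 -342.0 d [1.7 9.4]
 hole at top plane 650.5 -343.7 d [1.6 2.6]
```

View pics/w8.png

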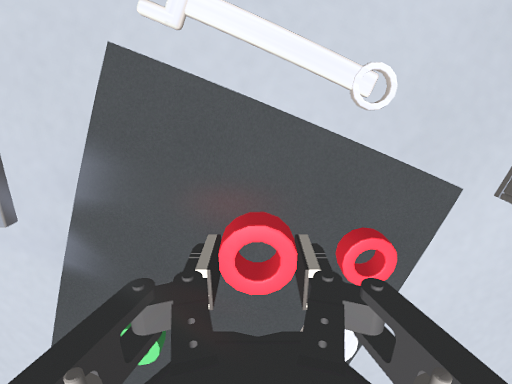

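View pics/s8.png

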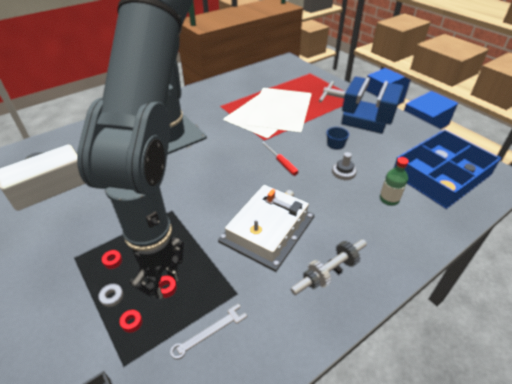

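```bash
python3 d.py .6114 -.0298 .16 21.5
```

```text
t 11.15 tcp [ 0.6277 -0.2919  0.0582] rpy [179.77  -0.34  21.56] q [ 0.07  0.84  0.54  1.59 -0.53  0.86 -0.37] F [-0.85 -0.38 -0.3 ] gap 0.0419
[0.1635, -0.4987, -0.2046, 0.0006, -0.001, 0.0002]
```

Call:
{"name": "jog_arm", "arguments": {"motion": [[[0,0,-0.1,0.0006,-0.001,0],[0.01,-0.04,-0.18,0.0006,-0.001,0],[0.05,-0.13,-0.205,0.0006,-0.001,0],[0.08,-0.22,-0.205,0.0006,-0.001,0],[0.11,-0.31,-0.205,0.0006,-0.001,0]]]}}

```text
time: 11.65
tcp_pos: [0.6209, -0.1255, 0.1604]
orientation: [-3.142, -0.0, 0.376]
contact_force: [1.4, 1.2, -0.5]
finger_gap: 0.0417
```

```bash
python3 d.py .6114 -.0298 .16 21.5
```

```text
t 11.65 tcp [ 0.6209 -0.1255  0.1604] rpy [-1.800e+02 -1.000e-02  2.154e+01] q [-0.25  0.66  0.64  1.66 -0.46  0.98 -0.64] F [ 1.4   1.17 -0.5 ] gap 0.0417
[0.0526, -0.1851, 0.0009, -0.0, -0.0, 0.0001]
```

Call:
{"name": "jog_arm", "arguments": {"motion": [[[0.03,-0.09,0,0,0,0],[0.0526,-0.17,0,0,0,0],[0.0526,-0.185,0,0,0,0],[0.0526,-0.185,0,0,0,0],[0.0526,-0.185,0,0,0,0]]]}}

```text
time: 12.15
tcp_pos: [0.6113, -0.0313, 0.1604]
orientation: [3.141, 0.0, 0.375]
contact_force: [-1.2, -1.1, -1.2]
finger_gap: 0.0418
```

```bash
python3 d.py .6114 -.0298 .115 21.5; python3 w.py pics/w9.png .17
```

```text
t 12.15 tcp [ 0.6113 -0.0313  0.1604] rpy [1.7995e+02 2.0000e-02 2.1470e+01] q [-0.42  0.64  0.66  1.72 -0.47  0.95 -0.77] F [-1.17 -1.11 -1.2 ] gap 0.0418
[0.0014, -0.0027, 0.0908, 0.0001, 0.0001, -0.0001]
[ 0.6113 -0.0313  0.1604]
comp [  0 210  18  68 722] [  5.6 241. ] [0.5563 0.1138 0.16  ]
comp [ 218  213   80   81 4538] [257.3 254. ] [ 0.606  -0.0314  0.16  ]
 hole at top plane 613.0 -28.5 d [13.9 20.4]
comp [495 248  17  35 426] [504.5 264.6] [ 0.6535 -0.1802  0.16  ]
```

View pics/w9.png

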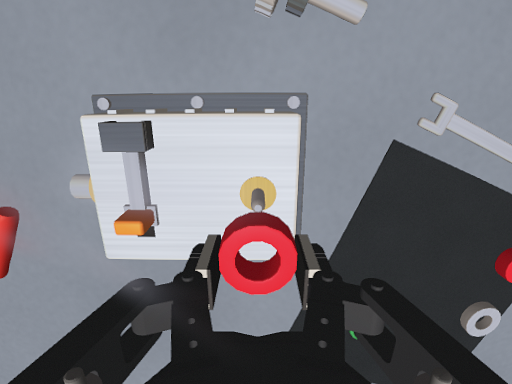

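```bash
python3 - <<'E'
from h import *
st=manip.read_state(); T=pose(st); m=manip.camera_model('wrist')
print(onz(m,258,192.5,.061,T))
# ring rim centre in tool: outer comp bbox: x 218..297 ; mid heights
for h in (.0,.005,.015):
    print(h,onz(m,257.3,254,st['tcp_pos'][2]+h,T)-st['tcp_pos'])
E
```

```text
[ 0.61062287 -0.03100685  0.061     ]
0.0 [-4.98487399e-03  4.06831295e-05  0.00000000e+00]
0.005 [-0.00217718  0.00114285  0.005     ]
0.015 [0.00343821 0.00334717 0.015     ]
```

Call:
{"name": "jog_arm", "arguments": {"motion": [[[0.002,-0.002,0.04,0,0,0],[0.002,-0.002,0.07,0,0,0],[0.002,-0.002,0.09,0,0,0],[0.002,-0.002,0.09,0,0,0]]]}}

```text
time: 12.6
tcp_pos: [0.611, -0.0314, 0.1139]
orientation: [3.141, 0.003, 0.372]
contact_force: [0.4, -0.1, -0.8]
finger_gap: 0.0415
```

```bash
python3 d.py .612 -.030 .067 21.5; python3 w.py pics/w10.png .12
```

```text
t 12.6 tcp [ 0.611  -0.0314  0.1139] rpy [1.7999e+02 1.7000e-01 2.1340e+01] q [-0.4   0.69  0.62  1.76 -0.51  0.86 -0.74] F [ 0.36 -0.11 -0.77] gap 0.0415
[0.0032, -0.0018, 0.0937, 0.0, 0.0005, -0.0004]
[ 0.611  -0.0314  0.1139]
comp [ 218  212   80   82 4522] [257.3 253.9] [ 0.6039 -0.0322  0.11  ]
 hole at top plane 610.8 -29.4 d [14.4 21. ]
```

View pics/w10.png

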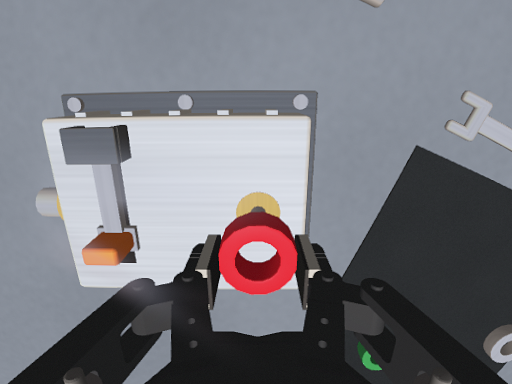

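Call:
{"name": "jog_arm", "arguments": {"motion": [[[0.0032,-0.002,0.02,0,0.0005,-0.0004],[0.0032,-0.002,0.036,0,0.0005,-0.0004],[0.0032,-0.002,0.05,0,0.0005,-0.0004],[0.0032,-0.002,0.056,0,0.0005,-0.0004]]]}}

```text
time: 13.05
tcp_pos: [0.6122, -0.0297, 0.0859]
orientation: [3.141, -0.001, 0.375]
contact_force: [0.3, -0.9, -0.6]
finger_gap: 0.0417
```

```bash
python3 d.py .612 -.030 .067 21.5; python3 w.py pics/w11.png .12
```

```text
t 13.05 tcp [ 0.6122 -0.0297  0.0859] rpy [ 1.7998e+02 -3.0000e-02  2.1500e+01] q [-0.38  0.72  0.59  1.79 -0.54  0.8  -0.71] F [ 0.26 -0.87 -0.62] gap 0.0417
[-0.0006, 0.0004, 0.0378, 0.0, -0.0001, 0.0]
[ 0.6122 -0.0297  0.0859]
comp [ 218  213   80   81 4497] [257.3 253.7] [ 0.6209 -0.0243  0.11  ]
 hole at top plane 627.0 -22.0 d [12.  16.5]
```

View pics/w11.png

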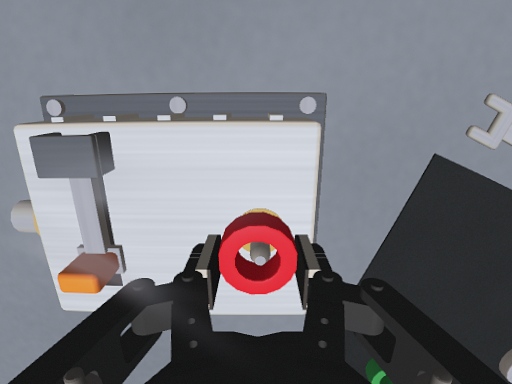

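Call:
{"name": "jog_arm", "arguments": {"motion": [[[0,0,0.01,0,0,0],[0,0,0.02,0,0,0],[0,0,0.03,0,0,0],[0,0,0.036,0,0,0],[0,0,0.036,0,0,0]]]}}

```text
time: 13.6
tcp_pos: [0.6119, -0.0297, 0.0673]
orientation: [3.142, 0.0, 0.375]
contact_force: [-0.1, 0.3, -1.0]
finger_gap: 0.0419
```

```bash
python3 d.py .612 -.030 .067 21.5
```

```text
t 13.6 tcp [ 0.6119 -0.0297  0.0673] rpy [1.80e+02 2.00e-02 2.15e+01] q [-0.37  0.74  0.57  1.8  -0.56  0.77 -0.7 ] F [-0.09  0.35 -1.04] gap 0.0419
[-0.0001, 0.0006, 0.0007, 0.0, 0.0001, 0.0]
```

Call:
{"name": "jog_arm", "arguments": {"motion": [[[0,0,0,0,0,0],[0,0,0,0,0,0],[0,0,0,0,0,0]]], "jaw": 0.8}}

```text
time: 13.9
tcp_pos: [0.6121, -0.0297, 0.0675]
orientation: [3.141, -0.0, 0.375]
contact_force: [-0.1, -0.5, 0.2]
finger_gap: 0.0685
```

Call:
{"name": "jog_arm", "arguments": {"motion": [[[0,0,-0.02,0,0,0],[0,0,-0.06,0,0,0],[0,0,-0.12,0,0,0],[0,0,-0.2,0,0,0],[0,0,-0.26,0,0,0]]]}}

```text
time: 14.4
tcp_pos: [0.6124, -0.0302, 0.2006]
orientation: [3.14, -0.002, 0.375]
contact_force: [1.5, 0.5, -0.6]
finger_gap: 0.0683
```

```bash
python3 d.py; python3 w.py pics/w12.png .08; python3 -c "
from h import *
im=manip.snapshot('scene');cv2.imwrite('pics/s12.png',cv2.resize(im[150:350,60:360],None,fx=2.6,fy=2.6,interpolation=cv2.INTER_CUBIC))"
```

```text
t 14.4 tcp [ 0.6124 -0.0302  0.2006] rpy [ 1.7993e+02 -9.0000e-02  2.1470e+01] q [-0.44  0.6   0.69  1.67 -0.43  1.03 -0.8 ] F [ 1.47  0.51 -0.59] gap 0.0683
[ 0.6124 -0.0302  0.2006]
comp [ 236  163   42   44 1044] [256.7 184. ] [ 0.6103 -0.0285  0.07  ]
 hole at top plane 610.6 -27.7 d [23.3 25.5]
comp [ 11 200  28  64 868] [ 22.5 232.6] [0.4589 0.2    0.07  ]
 hole at top plane 500.7 190.6 d [3.2 6.5]
comp [474 235  38  33 927] [492.5 250.7] [ 0.6356 -0.317   0.07  ]
```

View pics/w12.png

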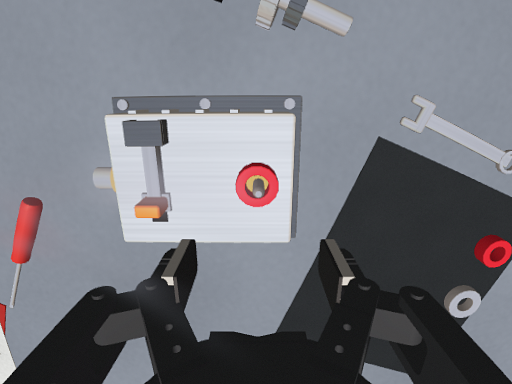

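View pics/s12.png

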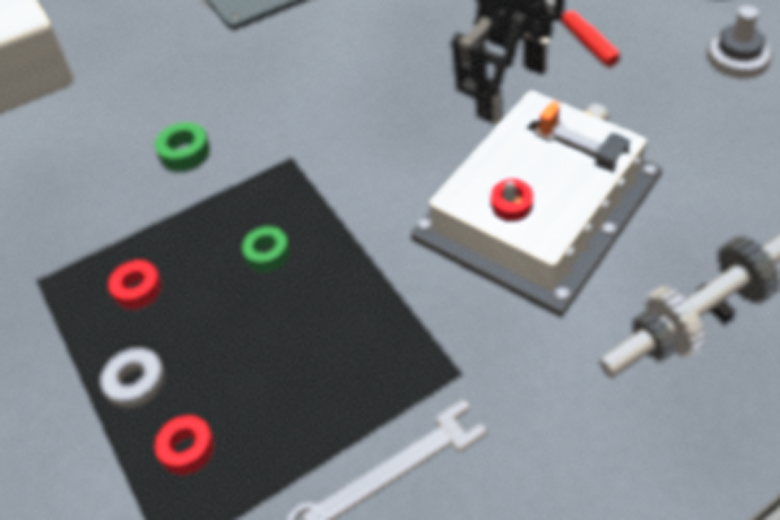

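The red tag lies flat around the peg at (257,184), centred on it. The tab is at rest at (148,212) and the green tag is where it was. I'm handing in.

```bash
python3 -c "
from rig import manip
print(manip.sign_off())"
```

```text
the job is handed in; nothing more can be done
None
```

The latch failed the check: it was too stiff, so I hung the red tag on the peg and handed the job in at about 14.5 s of the 67 s allowed.

- **Latch test:** I pushed the tab in steps up to about 12–13 N, and it had not clicked. It had moved in about 2.7 mm, which suggests a release force near 24 N. I then let it spring back. The highest reading was 13.8 N along the slot, about 14.3 N in total, so below the 16 N limit at every check. I took readings only after each short move, so a brief peak between them would not show.
- **One surprise:** early in the push the vertical force rose almost as fast as the push force. I eased the tool upwards slightly to bring it down before pressing harder.
- **Tag:** I took the red tag that was farthest to the robot's left.
- **Last checks:** The final wrist and scene pictures show the red tag flat on the deck around the peg. Its measured centre is within about 3 mm of the peg axis. The tab is back at rest, and the small green tag is still in its place. The bystanders in view have not moved, and the gripper is clear at 0.20 m.

No check failed. Camera positions for the same point differed by 2–5 mm, within what the tag's hole allows around the peg.

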